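# Load the heel tray and start the setting timer

### The job

Wake the timer by pressing its square key, then lay every heel block on the deck flat in a tray compartment of its own, flat breast edge to the left, and set the cover plate squarely on the tray's two end cheeks, its edges flush with the tray. Then press the long key and after it the round key to start the timer. Press each key only until it clicks and let it come up again, never bottoming it, and leave the other things on the bench alone.

Things in the scene. Friction and masses are not known exactly. Their poses are not given: they have to be found in the camera images.
- deck: flat grey board on short legs that stands fixed on the bench under all the work, 260 mm (x) by 660 mm (y), its top 50 mm above the bench (world z = 0.050); origin on the bench under its centre
- tray: aluminium loading tray fixed to the deck, 84 mm (x) by 256 mm (y) overall, origin at the centre of its underside, z up; +x points away from the robot, +y to the robot's left. A 6 mm floor plate carries three compartments in a row along y, each 78 mm (x) by 73 mm (y) inside, between walls 3 mm thick whose tops are 14 mm above the deck. At each end stands an upright cheek plate 12 mm thick, as long as the tray is deep (84 mm), its top 44 mm above the deck.
- tray_top (a point): point over the tray's centre at the height of the two cheek tops (44 mm above the deck); axes as the tray's
- bay_0 (a point): centre of the floor (6 mm above the deck) of the left compartment of the tray; axes as the tray's; compartments are 76 mm apart along y
- bay_1 (a point): centre of the floor (6 mm above the deck) of the middle compartment of the tray; axes as the tray's; compartments are 76 mm apart along y
- bay_2 (a point): centre of the floor (6 mm above the deck) of the right compartment of the tray; axes as the tray's; compartments are 76 mm apart along y
- cover: plain steel cover plate, loose, 84 mm (x) by 256 mm (y) by 5 mm, the same outline as the tray, 0.25 kg; origin at the centre of its underside. In its middle a black bar handle 70 mm long (y), 14 mm wide (x) and 12 mm high stands on two posts, its underside 27 mm and its top 39 mm above the plate's underside.
- handle (a point): centre of the cover's bar handle, 33 mm above the plate's underside; axes as the cover's
- heel_0: shoe heel block of stacked leather with a black top piece, 62 mm (x) by 66 mm (y) by 24 mm high, about 0.05 kg, origin at the centre of its underside, z up. In plan: a straight flat edge 56 mm wide, the breast, at +y; two sides that run nearly parallel (56 to 62 mm apart) from the breast to 7 mm behind the origin, where it is best gripped; then it narrows to a blunt rounded back at -y. May be absent.
- heel_1: shoe heel block of stacked leather with a black top piece, 62 mm (x) by 66 mm (y) by 24 mm high, about 0.05 kg, origin at the centre of its underside, z up. In plan: a straight flat edge 56 mm wide, the breast, at +y; two sides that run nearly parallel (56 to 62 mm apart) from the breast to 7 mm behind the origin, where it is best gripped; then it narrows to a blunt rounded back at -y. May be absent.
- heel_2: shoe heel block of stacked leather with a black top piece, 62 mm (x) by 66 mm (y) by 24 mm high, about 0.05 kg, origin at the centre of its underside, z up. In plan: a straight flat edge 56 mm wide, the breast, at +y; two sides that run nearly parallel (56 to 62 mm apart) from the breast to 7 mm behind the origin, where it is best gripped; then it narrows to a blunt rounded back at -y. May be absent.
- heel_0_breast (a point): middle of the breast (the straight flat edge) of heel_0, 32 mm along +y from its origin, 12 mm up
- heel_1_breast (a point): middle of the breast (the straight flat edge) of heel_1, 32 mm along +y from its origin, 12 mm up
- heel_2_breast (a point): middle of the breast (the straight flat edge) of heel_2, 32 mm along +y from its origin, 12 mm up
- console: grey timer console fixed to the deck, 80 mm (x) by 160 mm (y), its flat top 30 mm above the deck, origin at the centre of its underside, z up. Three black rubber dome keys stand on it in a row along y, 50 mm apart: square at its left (+y), long in the middle, round at its right (-y).
- square_key (a joint): travel of the square key, 0 = up, in m, grows as it is pressed down, to a stop at 0.009. Snap-dome action: it pushes back with 1.8 N at rest, the force climbs to about 4.3 N at 1.8 mm of travel, then drops (the click; it counts as clicked from 3 mm on) to 1.3 N at 5 mm, then climbs again: 3 N at 6.3 mm, 5 N at 7.4 mm. Beyond 7.5 mm counts as bottomed. It comes up by itself.
- long_key (a joint): travel of the long key, 0 = up, same action as the square key
- round_key (a joint): travel of the round key, 0 = up, same action as the square key
- square_key_top (a point): centre of the top of the square key (22 by 22 mm), which stands 14 mm above the console's top, 44 mm above the deck, while up
- long_key_top (a point): centre of the top of the long key (34 mm along x, 16 mm along y), which stands 14 mm above the console's top, 44 mm above the deck, while up
- round_key_top (a point): centre of the top of the round key (26 mm across), which stands 14 mm above the console's top, 44 mm above the deck, while up
- wax_tin: bystander: white round tin, 76 mm across, 52 mm high; origin under its centre
- cement_jar: bystander: brown jar with grey cap, 64 mm across, 99 mm high; origin under its centre
- glue_bottle: bystander: white squeeze bottle with orange nozzle, 59 mm across, 176 mm high; origin under its centre

How it is judged:
By the outcome, as a careful person would: the job done as asked, in the order asked, and still so for the second after the job is handed in, with the robot touching nothing.
Of heel_0, heel_1, heel_2 only 2 to 3 are there at a start; the rules pass over those that are not, and their reading is None.
At some moment in a run one of heel_0, heel_1, heel_2 may be knocked a few centimetres aside while the robot is not near it.
Once in a run the grip may slacken for a moment while it holds something.
It also fails if it takes over 210 s, if anything falls off the work surface, if the arm or the gripper's body presses on something with over 40 N, if the wrist force passes 120 N, or if a joint passes its speed limit or range.

### The arm

A 7-joint arm with a two-finger parallel gripper is mounted at the origin on a cart in front of the work surface, level with it; the furniture and walls round the work are solid. World frame = base frame: x ahead of the robot, y to its left, z up, the work surface at z = 0. Lengths are in m, angles in rad, forces in N, time in s.
With the tool pointing down it reaches from about 0.425 to 0.975 m from the base axis. Payload 16.7 kg.
Tool frame: the origin (TCP) lies at the very end of the fingers, on their centre line; the grasp point (between the pads) lies 19 mm behind it; z points along the fingers, y is the line along which they close (so a half turn about z gives the same grasp; the last joint's range is limited). The gripper opens to 85 mm and grips with 20 to 120 N. Pads are 22 mm wide; open, the fingers measure 114 mm over their backs; the gripper's body (76 mm by 85 mm) begins 54 mm behind the grasp point. The pads swing forward as they close: fully open they stand 13 mm farther back than shut.
Start: joints at [-0.149, 0.426, 0.074, 1.606, -0.034, 1.111, -0.067], TCP at [0.675, -0, 0.231] pointing down, gripper open.
Joint ranges: [-2.85, 2.85], [-0.5, 2.14], [-1.23, 1.37], [0.21, 2.46], [-1.02, 4.16], [0.16, 2.05], [-2.73, 2.73]. Speed limits (rad/s): [1.89, 1.89, 2.39, 2.39, 3.01, 3.01, 3.01].

### API

Orientations are given as a unit quaternion [w, x, y, z].
In Python, from station import state, eyes, r gives the robot as it stands.
- The arm moves only by the tool drive_tool, never from a script. Its argument "series" is a list of rows, each an object of numbers: "tx", "ty", "tz": the shift along the world's x, y, z in units of 0.06 m (1.0 is 0.06 m); "wx", "wy", "wz": the turn, a rotation vector about the world's x, y, z in units of 0.1 rad (1.0 is 0.1 rad); "jaw": the closure, from 0 (fully open) to 1 (shut). A call has 1 to 12 rows; each row shifts and turns the commanded pose from where the row before left it; what a row does not reach is not made up. A row lasts 1/8 s, in which the tool goes at most 62.5 mm and 10.7 degrees, less where a joint would pass 70% of its speed; a pose out of reach is approached as far as the arm can. A call with a number of a shift or a turn outside -1 to 1 is refused whole. A call with a gripper value outside its range is refused whole. The fingers move at their own pace and stop on an object; "grip_force" is the grip in N (left out, the last holds). Time passes only in rows, so rows that do not move let the fingers close. It gives the time, the measured TCP pose, the force, the opening and the grip force at its end, in the units of the state.
- state(): the state, without advancing time (a new reading comes with each control period).
- eyes.read_camera(name): name is "scene" or "side" or "wrist"; returns the picture (384x512x3 uint8, red, green, blue); there is no depth.
- eyes.camera_model(name): a dict with "mtx" (3x3 intrinsics, pixels), "R" (3x3) and "t" (3): a world point X has camera coordinates R X + t. Camera axes: x right, y down, z forward; pixel columns grow to the right and rows downward; lengths in m; the calibration is good to about 2 mm. A picture is of the moment at which its call begins: read the wrist's pose just before it. camera_model takes no time and is no camera call; for the wrist camera it gives the pose at the moment of the call.
- r.job_done(): hands the job in; it is judged then, once.
The state is a dict: "time": time; "joint_positions": joint angles; "joint_velocities": joint speeds; "joint_torque": joint torques, N m; "ee_pos": TCP position; "ee_rot": TCP orientation; "ft_force": force on the tool from outside, world axes, zero at the start; "torque": the same for the moment, N m; "opening": finger opening in m; "finger_force": force on a finger pad.
Only numpy, scipy, OpenCV 4.12 (cv2) and the standard library are available. Lean on these libraries where they do the work, as an engineer would, in place of code of your own. Each camera call takes 0.05 s, during which the arm holds its last target. There are 200 camera calls.

## Working session

There is one attempt and no reset: what is moved stays moved. The work goes in short steps, Python scripts to look and compute and a tool call to move; the robot and the scene stay as the last step left them, time stands still between calls to the robot, and variables do not carry over. Pictures are saved under pics/ and viewed, at most 14 in all, crops included, and the job is handed in when it is done.

Besides the shell and the picture viewer there is one more tool, called after ">>>" as a command line: name --argument value ..., lists and objects as JSON in quotes. drive_tool: Moves the arm, as the interface text tells. Shifts and turns lie within -1 to 1; 1 stands for 0.06 m of shift or 0.1 rad of turn. Its arguments: {"type":"object","properties":{"series":{"type":"array"},"grip_force":{"type":"number"}},"required":["series"]}

```bash
mkdir -p pics; cat > h.py <<'E'
import sys; sys.path.insert(0,'.')
import numpy as np, cv2
from station import state, eyes, r
def grab(name, fn=None):
    m=eyes.camera_model(name); im=eyes.read_camera(name)
    m={k:np.array(v) for k,v in m.items()}
    if fn: cv2.imwrite('pics/'+fn, im[:,:,::-1])
    return im,m
def ray(m,px,z):
    px=np.atleast_2d(px).astype(float)
    d=np.c_[px,np.ones(len(px))]@np.linalg.inv(m['mtx']).T@m['R']
    c=-m['R'].T@m['t']
    return c+d*((z-c[2])/d[:,2])[:,None]
def proj(m,X):
    p=(np.atleast_2d(X)@m['R'].T+m['t'])@m['mtx'].T
    return p[:,:2]/p[:,2:]
E
python3 - <<'E'
from h import *
ims=[]
for n in ['scene','side','wrist']:
    im,m=grab(n); np.savez('pics/%s0.npz'%n,im=im,**m)
    cv2.imwrite('pics/%s0.png'%n,cv2.resize(im[:,:,::-1],(800,600)))
    print(n,-m['R'].T@m['t'],m['R'][2],m['mtx'][0,0])
print(state())
E
```

```text
scene [0.12585458 0.72953668 0.65731395] [ 0.44652185 -0.6695173  -0.59360325] 357.4250132457321
side [0.02591732 1.05033643 0.49826761] [ 0.44126897 -0.82570639 -0.35141237] 475.1549204042441
wrist [0.67403843 0.08508567 0.3733811 ] [-0.00135114 -0.32548341 -0.94554679] 302.78902228482883
{'time': 0.15, 'joint_positions': array([-0.14947773,  0.42656706,  0.07387504,  1.6064527 , -0.03407828,
        1.11080623, -0.06707814]), 'joint_velocities': array([ 0.00190328, -0.00164328,  0.00024051, -0.00315946,  0.00026828,
       -0.00168808,  0.00039428]), 'joint_torque': array([ 3.53649346e-03, -9.50319314e+01,  3.76378521e+00, -4.63760948e+01,
        1.94719800e-02,  7.75260734e-03, -7.80283835e-05]), 'ee_pos': array([ 6.74685552e-01, -5.56426647e-05,  2.30789457e-01]), 'ee_rot': array([-3.11976603e-04,  7.07120732e-01,  7.07092663e-01, -3.73941641e-04]), 'ft_force': array([-0.3051879 ,  0.38893847,  0.12047212]), 'torque': array([-0.05207866,  0.02096561, -0.05819325]), 'finger_force': 0.0, 'opening': 0.08529897373607066}
```

View pics/scene0.png

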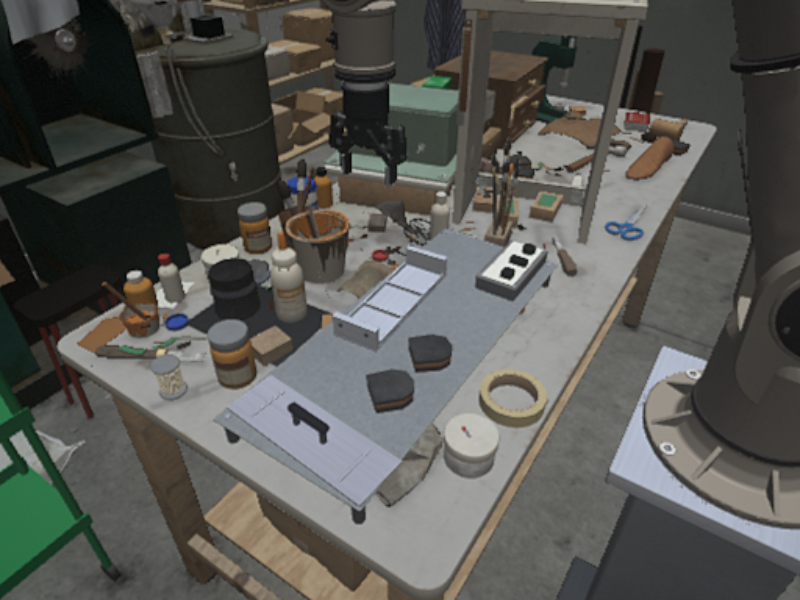

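View pics/wrist0.png

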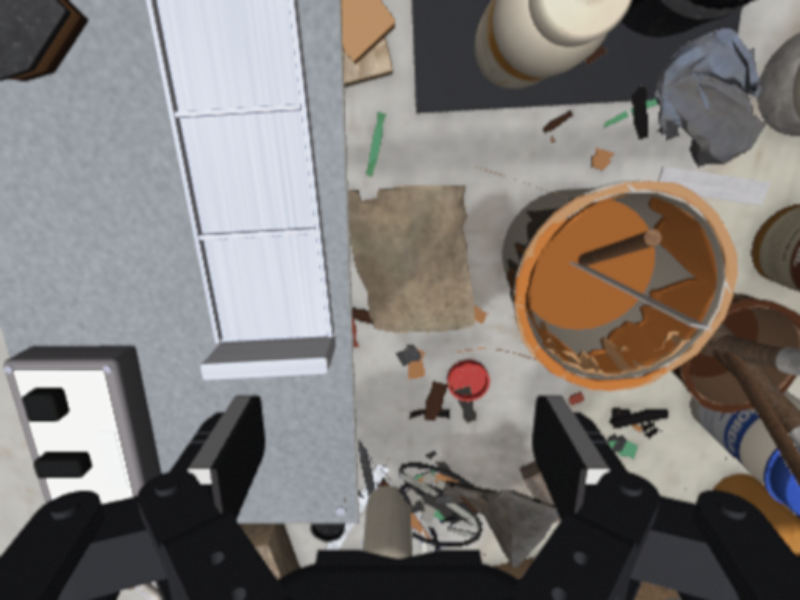

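The scene view (800x600) shows two heels at about (430,350) and (390,387), the cover at (310,435) with its handle, the tray from (360,325) to (425,260), and the console keys at (508,272), (518,260) and (528,249). The wrist view shows the tray's right end, the console and two of its keys at (45,405) and (62,465).

```bash
python3 - <<'E'
from h import *
np.set_printoptions(precision=3,suppress=True)
L=lambda n:dict(np.load('pics/%s0.npz'%n))
m=L('scene'); q=lambda *p:np.array(p)/1.5625
print('keys',ray(m,q((508,272),(518,260),(528,249)),.094))
print('heels',ray(m,q((430,350),(390,387)),.074))
print('cover',ray(m,q((218,415),(275,378),(400,460),(360,500)),.055),'handle',ray(m,q((308,422)),.089))
print('cheeks L',ray(m,q((335,318),(378,340)),.094),'R',ray(m,q((407,248),(446,263)),.094))
w=L('wrist')
print('w keys',ray(w,q((45,405),(62,465)),.094),'Rcheek top',ray(w,q((203,372),(327,366)),.094))
print('wrist walls',ray(w,q((216,340),(330,336),(190,115),(305,103)),.064))
E
```

```text
keys [[ 0.425 -0.082  0.094]
 [ 0.426 -0.13   0.094]
 [ 0.427 -0.177  0.094]]
heels [[0.444 0.158 0.074]
 [0.451 0.259 0.074]]
cover [[0.632 0.424 0.055]
 [0.617 0.325 0.055]
 [0.376 0.345 0.055]
 [0.384 0.421 0.055]] handle [[0.496 0.384 0.089]]
cheeks L [[0.601 0.197 0.094]
 [0.511 0.203 0.094]] R [[ 0.622 -0.05   0.094]
 [ 0.533 -0.045  0.094]]
w keys [[ 0.435 -0.085  0.094]
 [ 0.435 -0.134  0.094]] Rcheek top [[ 0.545 -0.06   0.094]
 [ 0.627 -0.056  0.094]]
wrist walls [[ 0.544 -0.05   0.064]
 [ 0.625 -0.047  0.064]
 [ 0.547  0.099  0.064]
 [ 0.617  0.105  0.064]]
```

>>> drive_tool --series '[{"tx":-0.8,"ty":-0.4,"jaw":1},{"tx":-0.9,"ty":-0.4,"jaw":1},{"tx":-0.9,"ty":-0.4,"jaw":1},{"tx":-0.7,"ty":-0.3,"jaw":1},{"jaw":1},{"jaw":1}]' --grip_force 40

```text
invalid input
```

```bash
python3 - <<'E'
from h import *
im,m=grab('wrist'); np.savez('pics/w1.npz',im=im,**m)
cv2.imwrite('pics/w1.png',cv2.resize(im[:,:,::-1],(800,600)))
E
```

```text
(no output)
```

View pics/w1.png

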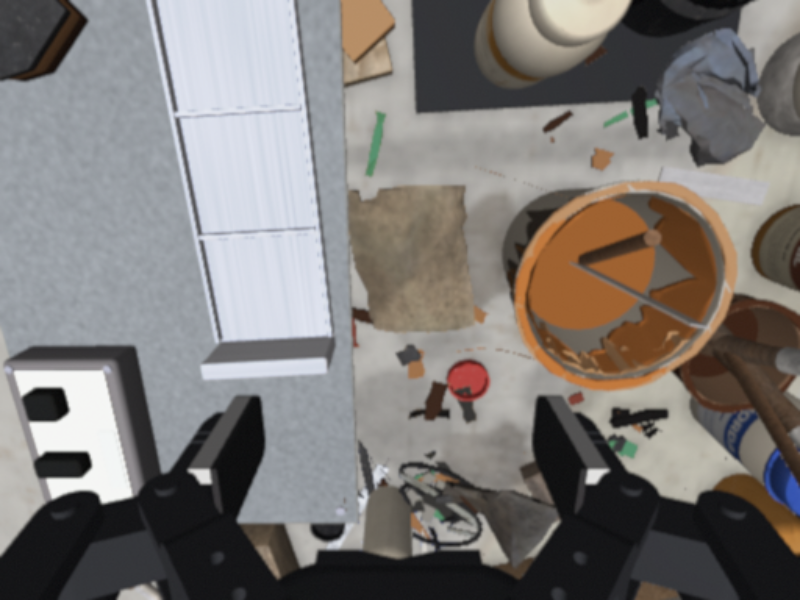

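The move was refused, so the picture is unchanged. I'll retry with every field given in each row.

>>> drive_tool --series '[{"tx":-0.8,"ty":-0.4,"tz":0,"wx":0,"wy":0,"wz":0,"jaw":1},{"tx":-0.9,"ty":-0.4,"tz":0,"wx":0,"wy":0,"wz":0,"jaw":1},{"tx":-0.9,"ty":-0.4,"tz":0,"wx":0,"wy":0,"wz":0,"jaw":1},{"tx":-0.7,"ty":-0.3,"tz":0,"wx":0,"wy":0,"wz":0,"jaw":1},{"tx":0,"ty":0,"tz":0,"wx":0,"wy":0,"wz":0,"jaw":1}]' --grip_force 40

```text
time: 0.82
ee_pos: [0.4745, -0.0916, 0.2317]
ee_rot: [-0.0, 0.708, 0.706, 0.0]
ft_force: [0.4, 0.5, 0.5]
opening: -0.0001
finger_force: 0.0
```

```bash
python3 - <<'E'
from h import *
im,m=grab('wrist'); np.savez('pics/w1.npz',im=im,**m)
cv2.imwrite('pics/w1b.png',cv2.resize(im[:,:,::-1],(800,600)))
E
```

```text
(no output)
```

View pics/w1b.png

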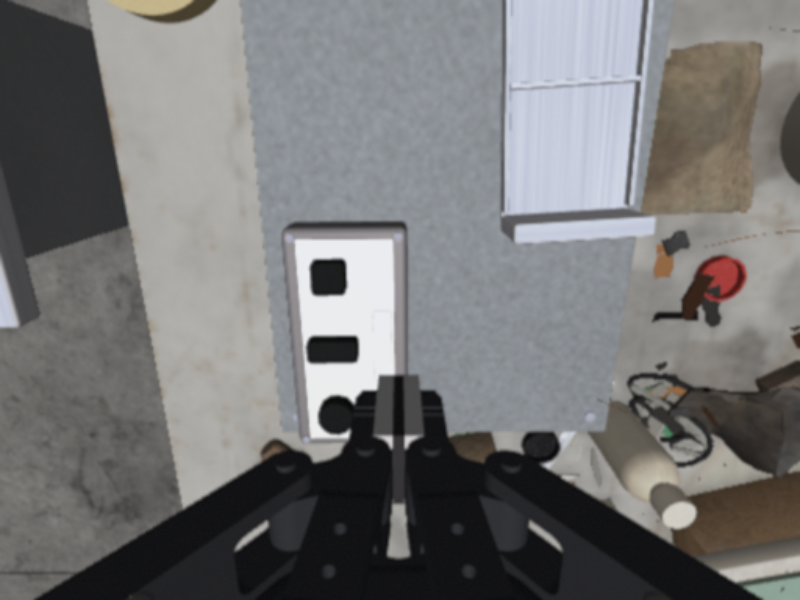

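Keys are clear in the wrist view: square (328,277), long (332,349), round (337,415); the tray's right cheek top is at (585,230).

```bash
python3 - <<'E'
from h import *
np.set_printoptions(precision=4,suppress=True)
d=dict(np.load('pics/w1.npz')); g=cv2.cvtColor(d['im'],cv2.COLOR_RGB2GRAY)
mk=(g<90).astype(np.uint8); mk[:,245:]=0; mk[:150]=0; mk[235:]=0; mk[:,:190]=0
n,l,st,c=cv2.connectedComponentsWithStats(mk)
for i in range(1,n):
    if st[i,4]>150:
        x,y,w,h=st[i,:4]; print(st[i],ray(d,[(x,y+h),(x+w,y+h),(x,y),(x+w,y)],.094)[:,:2].ravel())
q=lambda *p:np.array(p)/1.5625
print('console TL,TR,BL',ray(d,q((287,228),(405,226),(305,440)),.08))
print('cheek top',ray(d,q((514,240),(655,234),(512,226),(650,218)),.094))
print(state()['ee_pos'])
E
```

```text
[199 166  23  23 477] [ 0.4193 -0.0987  0.4417 -0.0988  0.4208 -0.0757  0.4426 -0.0758]
[197 215  32  17 512] [ 0.4143 -0.1451  0.4471 -0.1452  0.4156 -0.1262  0.4477 -0.1263]
console TL,TR,BL [[ 0.4044 -0.059   0.08  ]
 [ 0.4781 -0.058   0.08  ]
 [ 0.4052 -0.2147  0.08  ]]
cheek top [[ 0.5433 -0.0641  0.094 ]
 [ 0.6273 -0.0608  0.094 ]
 [ 0.5415 -0.0557  0.094 ]
 [ 0.6227 -0.0512  0.094 ]]
[ 0.4762 -0.0906  0.2318]
```

>>> drive_tool --series '[{"tx":-0.4,"ty":0.05,"tz":-0.6,"wx":0,"wy":0,"wz":0,"jaw":1},{"tx":-0.35,"ty":0,"tz":-0.8,"wx":0,"wy":0,"wz":0,"jaw":1},{"tx":0,"ty":0,"tz":-0.7,"wx":0,"wy":0,"wz":0,"jaw":1},{"tx":0,"ty":0,"tz":0,"wx":0,"wy":0,"wz":0,"jaw":1},{"tx":0,"ty":0,"tz":0,"wx":0,"wy":0,"wz":0,"jaw":1}]'

```text
time: 1.5
ee_pos: [0.4333, -0.0869, 0.1064]
ee_rot: [0.0, 0.707, 0.707, 0.0]
ft_force: [-0.2, -0.4, 1.2]
opening: 0.0002
finger_force: 0.0
```

>>> drive_tool --series '[{"tx":-0.03,"ty":0,"tz":-0.18,"wx":0,"wy":0,"wz":0,"jaw":1},{"tx":0,"ty":0,"tz":0,"wx":0,"wy":0,"wz":0,"jaw":1},{"tx":0,"ty":0,"tz":0,"wx":0,"wy":0,"wz":0,"jaw":1}]'

```text
time: 1.88
ee_pos: [0.4304, -0.0871, 0.0949]
ee_rot: [0.0, 0.707, 0.707, 0.0]
ft_force: [0.6, 0.1, 1.0]
opening: -0.0001
finger_force: 0.0
```

>>> drive_tool --series '[{"tx":0,"ty":0,"tz":-0.03,"wx":0,"wy":0,"wz":0,"jaw":1},{"tx":0,"ty":0,"tz":0,"wx":0,"wy":0,"wz":0,"jaw":1}]'

```text
time: 2.12
ee_pos: [0.4305, -0.087, 0.0929]
ee_rot: [0.0, 0.707, 0.707, 0.0]
ft_force: [0.2, -0.3, 3.6]
opening: 0.0003
finger_force: 1.9
```

>>> drive_tool --series '[{"tx":0,"ty":0,"tz":-0.03,"wx":0,"wy":0,"wz":0,"jaw":1},{"tx":0,"ty":0,"tz":0,"wx":0,"wy":0,"wz":0,"jaw":1}]'

```text
time: 2.38
ee_pos: [0.4305, -0.087, 0.0909]
ee_rot: [0.0, 0.707, 0.707, 0.0]
ft_force: [1.9, -0.5, 2.7]
opening: 0.0001
finger_force: 1.5
```

>>> drive_tool --series '[{"tx":0,"ty":0,"tz":-0.02,"wx":0,"wy":0,"wz":0,"jaw":1},{"tx":0,"ty":0,"tz":0,"wx":0,"wy":0,"wz":0,"jaw":1}]'

```text
time: 2.62
ee_pos: [0.4299, -0.087, 0.0895]
ee_rot: [-0.0, 0.707, 0.707, -0.0]
ft_force: [0.2, -0.2, 1.1]
opening: 0.0002
finger_force: 0.6
```

>>> drive_tool --series '[{"tx":0,"ty":0,"tz":0,"wx":0,"wy":0,"wz":0,"jaw":1}]'

```text
time: 2.75
ee_pos: [0.4299, -0.087, 0.0896]
ee_rot: [-0.0, 0.707, 0.707, -0.0]
ft_force: [1.0, -1.6, 1.2]
opening: 0.0002
finger_force: 0.6
```

>>> drive_tool --series '[{"tx":0,"ty":0,"tz":0.5,"wx":0,"wy":0,"wz":0,"jaw":1},{"tx":0,"ty":0.2,"tz":1.0,"wx":0,"wy":0,"wz":0,"jaw":1},{"tx":0.1,"ty":0.9,"tz":1.0,"wx":0,"wy":0,"wz":0,"jaw":0.5},{"tx":0.2,"ty":1,"tz":0.5,"wx":0,"wy":0,"wz":0,"jaw":0},{"tx":0.2,"ty":1,"tz":0,"wx":0,"wy":0,"wz":0,"jaw":0},{"tx":0.3,"ty":1,"tz":0,"wx":0,"wy":0,"wz":0,"jaw":0},{"tx":0.2,"ty":0.4,"tz":0,"wx":0,"wy":0,"wz":0,"jaw":0},{"tx":0,"ty":0,"tz":0,"wx":0,"wy":0,"wz":0,"jaw":0},{"tx":0,"ty":0,"tz":0,"wx":0,"wy":0,"wz":0,"jaw":0}]'

```text
time: 3.88
ee_pos: [0.4873, 0.1646, 0.2532]
ee_rot: [-0.0, 0.707, 0.707, -0.001]
ft_force: [0.0, -0.0, 0.6]
opening: 0.0856
finger_force: 0.0
```

```bash
python3 - <<'E'
from h import *
im,m=grab('wrist'); np.savez('pics/w2.npz',im=im,**m)
cv2.imwrite('pics/w2.png',cv2.resize(im[:,:,::-1],(800,600)))
print(state()['ee_pos'])
E
```

```text
[0.48740289 0.16440892 0.25336089]
```

View pics/w2.png

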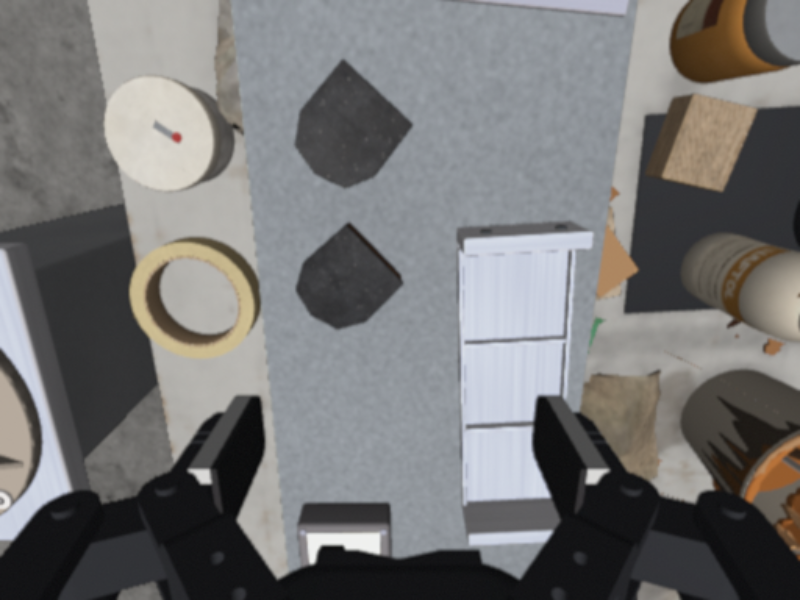

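Two heels only: breast edges face up-right, from (345,60) to (411,125) and from (349,223) to (401,282). The tray's cheek tops are the light strips at (528,242) and (517,537), and one edge of the cover shows at the top.

```bash
cat > heel.py <<'E'
from h import *
def heels(im,m,box):
    """box: x0,x1,y0,y1 world region; returns list of (origin xy, breast angle deg, width)"""
    g=cv2.cvtColor(im,cv2.COLOR_RGB2GRAY); hsv=cv2.cvtColor(im,cv2.COLOR_RGB2HSV)
    mk=((g<75)&(hsv[...,1]<80)).astype(np.uint8)
    mk=cv2.morphologyEx(mk,cv2.MORPH_CLOSE,np.ones((3,3)))
    out=[]
    for c in cv2.findContours(mk,cv2.RETR_EXTERNAL,cv2.CHAIN_APPROX_NONE)[0]:
        if cv2.contourArea(c)<600: continue
        P=ray(m,c[:,0],.074)[:,:2]
        ctr=P.mean(0)
        if not(box[0]<ctr[0]<box[1] and box[2]<ctr[1]<box[3]): continue
        ap=cv2.approxPolyDP((P*1e4).astype(np.float32),25,True)[:,0]/1e4
        E=np.roll(ap,-1,0)-ap; L=np.linalg.norm(E,axis=1); i=L.argmax()
        a,b=ap[i],ap[i]+E[i]; t=E[i]/L[i]; s=(P-a)@t; n=np.array([t[1],-t[0]])
        if (ctr-a)@n>0:n=-n
        sel=(s>.005)&(s<L[i]-.005)&(abs((P-a)@n)<.003)
        vx,vy,x0,y0=cv2.fitLine(P[sel].astype(np.float32),cv2.DIST_L2,0,1e-4,1e-4).ravel()
        n2=np.array([vy,-vx]); n2*=np.sign(n2@n); t2=np.array([-n2[1],n2[0]])
        S=P@t2; D=np.array([x0,y0])@n2; N=P@n2
        mid=(S.max()+S.min())/2
        o=t2*mid+n2*(D-.032)
        out.append((o,np.degrees(np.arctan2(n2[1],n2[0])),S.max()-S.min(),N.max()-N.min(),L))
    return out
E
python3 - <<'E'
from heel import *
np.set_printoptions(precision=4,suppress=True)
d=dict(np.load('pics/w2.npz'))
for h in heels(d['im'],d,(.35,.54,.08,.36)): print(h)
for f,(x0,x1,y0,y1) in [('w2',(290,385,140,165)),('w2',(296,365,336,352)),('w1',(325,425,136,160))]:
    e=dict(np.load('pics/%s.npz'%f)); g=cv2.cvtColor(e['im'],cv2.COLOR_RGB2GRAY)
    sub=(g[y0:y1,x0:x1]>185).astype(np.uint8)
    n,l,st,c=cv2.connectedComponentsWithStats(sub); i=1+st[1:,4].argmax()
    ys,xs=np.where(l==i); bx=cv2.boxPoints(cv2.minAreaRect(np.c_[xs+x0,ys+y0].astype(np.float32)))
    print(f,st[i],ray(e,bx,.094)[:,:2].ravel(), ray(e,bx.mean(0),.094))
e=dict(np.load('pics/w2.npz'))
cv2.imwrite('pics/c.png',cv2.resize(e['im'][130:360,280:400,::-1],None,fx=2.6,fy=2.6))
E
```

```text
(array([0.4487, 0.1534]), np.float32(42.64218), np.float64(0.06021889051471335), np.float64(0.06682786257303541), array([0.0394, 0.0198, 0.0215, 0.0214, 0.0224, 0.0387, 0.007 , 0.049 ],
      dtype=float32))
(array([0.4526, 0.2525]), np.float32(49.05761), np.float64(0.05950046892405819), np.float64(0.06337415450224188), array([0.0376, 0.0231, 0.02  , 0.0199, 0.021 , 0.0372, 0.0553],
      dtype=float32))
w2 [   4    9   86   16 1065] [0.5265 0.177  0.5259 0.1924 0.6112 0.1923 0.6132 0.1769] [[0.5692 0.1847 0.094 ]]
w2 [  4   4  53   9 345] [ 0.5434 -0.0544  0.6092 -0.0501  0.6108 -0.0611  0.5443 -0.0654] [[ 0.577  -0.0577  0.094 ]]
w1 [  5   3  89  16 967] [ 0.5431 -0.0552  0.6244 -0.0506  0.6267 -0.0607  0.5445 -0.0655] [[ 0.5848 -0.0579  0.094 ]]
```

View pics/c.png

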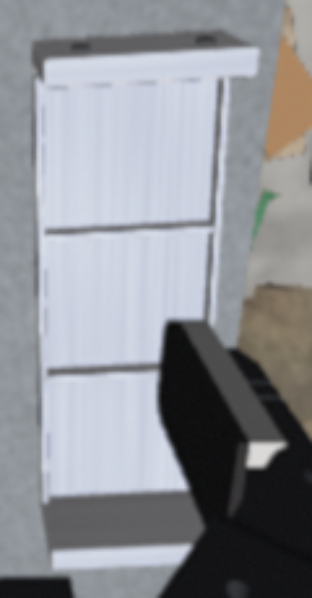

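Tray centre is at about (0.577, 0.0635) with 3.5° yaw, and the cheek spacing of 0.2435 matches the 0.244 expected. Heel widths of 60 mm are plausible. Next I grip the nearer heel, at (0.449, 0.153).

>>> drive_tool --series '[{"tx":-0.2,"ty":-0.06,"tz":0,"wx":0,"wy":0,"wz":-1,"jaw":0},{"tx":-0.2,"ty":-0.06,"tz":0,"wx":0,"wy":0,"wz":-1,"jaw":0},{"tx":-0.2,"ty":-0.06,"tz":-0.3,"wx":0,"wy":0,"wz":-1,"jaw":0},{"tx":-0.11,"ty":-0.06,"tz":-0.4,"wx":0,"wy":0,"wz":-1,"jaw":0},{"tx":0,"ty":0,"tz":-0.4,"wx":0,"wy":0,"wz":-1,"jaw":0},{"tx":0,"ty":0,"tz":-0.4,"wx":0,"wy":0,"wz":-1,"jaw":0},{"tx":0,"ty":0,"tz":-0.4,"wx":0,"wy":0,"wz":-1,"jaw":0},{"tx":0,"ty":0,"tz":-0.4,"wx":0,"wy":0,"wz":-1,"jaw":0},{"tx":0,"ty":0,"tz":0,"wx":0,"wy":0,"wz":-0.27,"jaw":0},{"tx":0,"ty":0,"tz":0,"wx":0,"wy":0,"wz":0,"jaw":0},{"tx":0,"ty":0,"tz":0,"wx":0,"wy":0,"wz":0,"jaw":0}]'

```text
time: 5.3
ee_pos: [0.4457, 0.1512, 0.1166]
ee_rot: [-0.0, 0.931, 0.364, 0.001]
ft_force: [-0.1, 0.6, 0.3]
opening: 0.0854
finger_force: 0.0
```

```bash
python3 - <<'E'
from heel import *
from scipy.spatial.transform import Rotation as R
s=state(); q=s['ee_rot']; y=R.from_quat(np.r_[q[1:],q[0]]).as_matrix()[:,1]
print(s['ee_pos'],np.degrees(np.arctan2(y[1],y[0])),s['joint_positions'])
im,m=grab('scene')
print(heels(im,m,(.35,.54,.05,.36)))
E
```

```text
[0.44568184 0.15122028 0.11656978] -47.3248085843549 [-0.42088611  0.24596775 -0.04897591  2.15837265  0.01773809  0.73598718
 -1.30749174]
[]
```

>>> drive_tool --series '[{"tx":0,"ty":-0.02,"tz":-0.5,"wx":0,"wy":0,"wz":0,"jaw":0},{"tx":0,"ty":0,"tz":-0.48,"wx":0,"wy":0,"wz":0,"jaw":0},{"tx":0,"ty":0,"tz":0,"wx":0,"wy":0,"wz":0,"jaw":0},{"tx":0,"ty":0,"tz":0,"wx":0,"wy":0,"wz":0,"jaw":1},{"tx":0,"ty":0,"tz":0,"wx":0,"wy":0,"wz":0,"jaw":1},{"tx":0,"ty":0,"tz":0,"wx":0,"wy":0,"wz":0,"jaw":1},{"tx":0,"ty":0,"tz":0,"wx":0,"wy":0,"wz":0,"jaw":1}]' --grip_force 40

```text
time: 6.22
ee_pos: [0.4459, 0.1503, 0.0583]
ee_rot: [-0.0, 0.932, 0.363, 0.001]
ft_force: [-2.0, -1.3, 10.5]
opening: 0.06
finger_force: 40.6
```

>>> drive_tool --series '[{"tx":0,"ty":0,"tz":0.5,"wx":0,"wy":0,"wz":0,"jaw":1},{"tx":0,"ty":0,"tz":0.66,"wx":0,"wy":0,"wz":0,"jaw":1},{"tx":0.3,"ty":-0.2,"tz":0,"wx":0,"wy":0,"wz":1,"jaw":1},{"tx":0.3,"ty":-0.2,"tz":0,"wx":0,"wy":0,"wz":1,"jaw":1},{"tx":0.3,"ty":-0.2,"tz":0,"wx":0,"wy":0,"wz":1,"jaw":1},{"tx":0.3,"ty":-0.2,"tz":0,"wx":0,"wy":0,"wz":1,"jaw":1},{"tx":0.3,"ty":-0.2,"tz":0,"wx":0,"wy":0,"wz":1,"jaw":1},{"tx":0.3,"ty":-0.2,"tz":0,"wx":0,"wy":0,"wz":1,"jaw":1},{"tx":0.3,"ty":-0.2,"tz":0,"wx":0,"wy":0,"wz":1,"jaw":1},{"tx":0.09,"ty":-0.1,"tz":0,"wx":0,"wy":0,"wz":1,"jaw":1},{"tx":0,"ty":0,"tz":0,"wx":0,"wy":0,"wz":0.87,"jaw":1},{"tx":0,"ty":0,"tz":0,"wx":0,"wy":0,"wz":0,"jaw":1}]'

```text
time: 7.72
ee_pos: [0.5769, 0.0598, 0.1274]
ee_rot: [0.0, 0.686, 0.728, 0.0]
ft_force: [-0.2, 0.6, -1.0]
opening: 0.0594
finger_force: 44.1
```

```bash
sed -i 's/def heels(im,m,box)/def heels(im,m,box,z=.074)/; s/c\[:,0\],.074/c[:,0],z/' heel.py
cat >> heel.py <<'E'
from scipy.spatial.transform import Rotation as R
def st():
    s=state(); q=s['ee_rot']; y=R.from_quat(np.r_[q[1:],q[0]]).as_matrix()[:,1]
    print(s['time'],s['ee_pos'].round(4),np.degrees(np.arctan2(y[1],y[0])).round(2),s['opening'],s['finger_force'],s['ft_force'].round(1))
    return s
E
python3 - <<'E'
from heel import *
s=st(); im,m=grab('wrist'); np.savez('pics/w3.npz',im=im,**m)
cv2.imwrite('pics/w3.png',cv2.resize(im[:,:,::-1],(800,600)))
E
```

```text
7.725 [0.5769 0.0598 0.1274] 3.4 0.05940057102247773 44.078919815219706 [-0.2  0.6 -1. ]
```

View pics/w3.png

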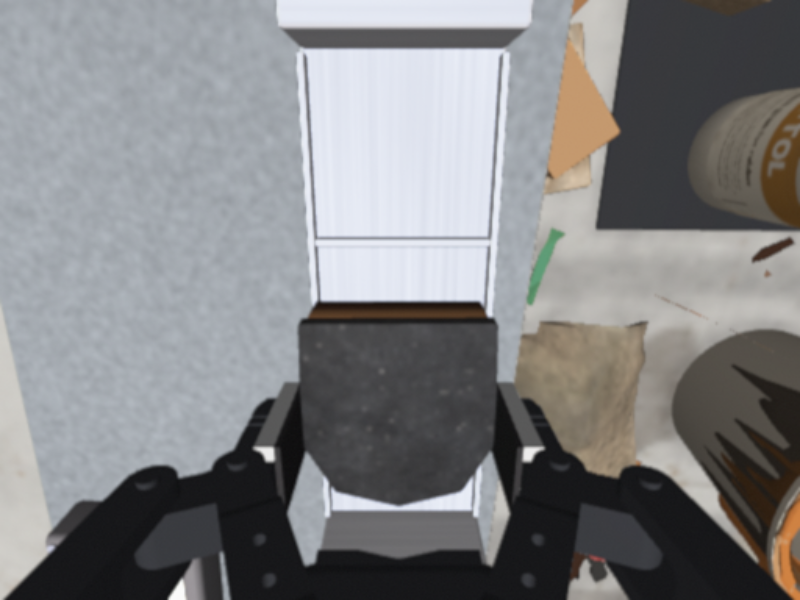

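The heel is held square to the tray: its breast's top edge is at row 320 (columns 303 to 496), and the bay 0/1 divider's top is at row 242.

```bash
python3 - <<'E'
from heel import *
np.set_printoptions(precision=4,suppress=True)
d=dict(np.load('pics/w3.npz')); q=lambda *p:np.array(p)/1.5625
print('breast top',ray(d,q((303,320),(496,320)),.143),'\nbottom edge',ray(d,q((316,303),(483,302)),.119))
print('divider',ray(d,q((317,242),(490,242)),.064),'\nwalls tops',ray(d,q((302,52),(508,54),(313,300),(490,300)),.064))
print('Lcheek',ray(d,q((278,27),(531,27)),.094))
E
```

```text
breast top [[0.5467 0.0939 0.143 ]
 [0.6022 0.0971 0.143 ]] 
bottom edge [[0.5466 0.0907 0.119 ]
 [0.6029 0.0944 0.119 ]]
divider [[0.5381 0.0996 0.064 ]
 [0.6144 0.1041 0.064 ]] 
walls tops [[0.532  0.1745 0.064 ]
 [0.6123 0.1785 0.064 ]
 [0.5363 0.0724 0.064 ]
 [0.6177 0.0772 0.064 ]]
Lcheek [[0.5299 0.1771 0.094 ]
 [0.6127 0.182  0.094 ]]
```

>>> drive_tool --series '[{"tx":0,"ty":0.03,"tz":-0.4,"wx":0,"wy":0,"wz":0,"jaw":1},{"tx":0,"ty":0,"tz":-0.4,"wx":0,"wy":0,"wz":0,"jaw":1},{"tx":0,"ty":0,"tz":-0.2,"wx":0,"wy":0,"wz":0,"jaw":1},{"tx":0,"ty":0,"tz":-0.03,"wx":0,"wy":0,"wz":0,"jaw":1},{"tx":0,"ty":0,"tz":0,"wx":0,"wy":0,"wz":0,"jaw":1}]'

```text
time: 8.4
ee_pos: [0.5769, 0.0618, 0.0651]
ee_rot: [0.0, 0.686, 0.728, 0.0]
ft_force: [-0.4, -0.3, 0.7]
opening: 0.0589
finger_force: 44.1
```

>>> drive_tool --series '[{"tx":0,"ty":0,"tz":0,"wx":0,"wy":0,"wz":0,"jaw":0},{"tx":0,"ty":0,"tz":0,"wx":0,"wy":0,"wz":0,"jaw":0},{"tx":0,"ty":0,"tz":0.3,"wx":0,"wy":0,"wz":0,"jaw":0},{"tx":0,"ty":0,"tz":0.9,"wx":0,"wy":0,"wz":0,"jaw":0},{"tx":-0.3,"ty":0.4,"tz":0.9,"wx":0,"wy":0,"wz":0,"jaw":0},{"tx":-0.6,"ty":0.6,"tz":0.8,"wx":0,"wy":0,"wz":0,"jaw":0},{"tx":-0.6,"ty":0.7,"tz":0.1,"wx":0,"wy":0,"wz":0,"jaw":0},{"tx":0,"ty":0,"tz":0,"wx":0,"wy":0,"wz":0,"jaw":0},{"tx":0,"ty":0,"tz":0,"wx":0,"wy":0,"wz":0,"jaw":0}]'

```text
time: 9.52
ee_pos: [0.4906, 0.1597, 0.2404]
ee_rot: [0.0, 0.686, 0.728, 0.0]
ft_force: [-0.4, 0.2, -0.4]
opening: 0.0855
finger_force: 0.0
```

```bash
python3 - <<'E'
from heel import *
st(); im,m=grab('wrist'); np.savez('pics/w4.npz',im=im,**m)
for z in (.074,.08): print([h[:4] for h in heels(im,m,(.35,.65,-.05,.36),z)])
cv2.imwrite('pics/w4.png',cv2.resize(im[:,:,::-1],(800,600)))
E
```

```text
9.525 [0.4906 0.1597 0.2404] 3.45 0.08545787947403417 0.0 [-0.4  0.2 -0.4]
[(array([ 0.50756561, -0.10579924]), np.float32(-86.6499), np.float64(0.7037585036539233), np.float64(0.3544612240639846)), (array([0.4527551 , 0.25246204]), np.float32(48.914524), np.float64(0.0595086029829473), np.float64(0.0632864819769472))]
[(array([ 0.44088281, -0.02315782]), np.float32(-89.534134), np.float64(0.07557938995347169), np.float64(0.022427660592182402)), (array([ 0.5070842 , -0.09837845]), np.float32(-86.6499), np.float64(0.6901001628860539), np.float64(0.3475819513710323)), (array([0.45296558, 0.25184169]), np.float32(48.914547), np.float64(0.058353674675686446), np.float64(0.06205823136712202))]
```

View pics/w4.png

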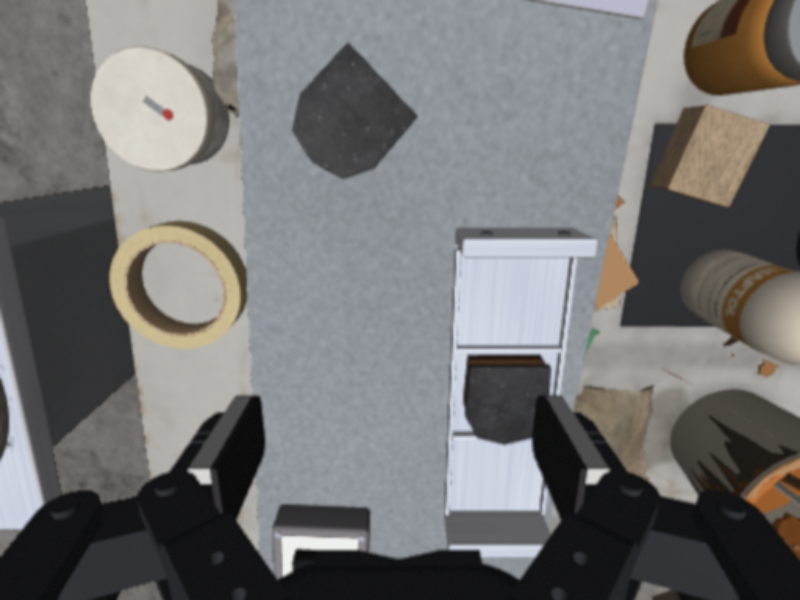

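Heel A sits in the middle bay at (507,400) with its breast up, and heel B is still at (353,112).

>>> drive_tool --series '[{"tx":-0.2,"ty":0.4,"tz":0,"wx":0,"wy":0,"wz":-1,"jaw":0},{"tx":-0.2,"ty":0.4,"tz":-0.1,"wx":0,"wy":0,"wz":-1,"jaw":0},{"tx":-0.2,"ty":0.4,"tz":-0.3,"wx":0,"wy":0,"wz":-1,"jaw":0},{"tx":-0.07,"ty":0.3,"tz":-0.4,"wx":0,"wy":0,"wz":-1,"jaw":0},{"tx":0,"ty":0,"tz":-0.4,"wx":0,"wy":0,"wz":-1,"jaw":0},{"tx":0,"ty":0,"tz":-0.4,"wx":0,"wy":0,"wz":-1,"jaw":0},{"tx":0,"ty":0,"tz":-0.4,"wx":0,"wy":0,"wz":-1,"jaw":0},{"tx":0,"ty":0,"tz":-0.07,"wx":0,"wy":0,"wz":-0.77,"jaw":0},{"tx":0,"ty":0,"tz":0,"wx":0,"wy":0,"wz":0,"jaw":0},{"tx":0,"ty":0,"tz":0,"wx":0,"wy":0,"wz":0,"jaw":0}]'

```text
time: 10.82
ee_pos: [0.4507, 0.2496, 0.1154]
ee_rot: [0.0, 0.91, 0.414, 0.0]
ft_force: [0.0, 0.2, 0.9]
opening: 0.0854
finger_force: 0.0
```

```bash
python3 - <<'E'
from heel import *
st(); im,m=grab('wrist'); np.savez('pics/w5.npz',im=im,**m)
print([h[:4] for h in heels(im,m,(.35,.65,-.05,.36))])
E
```

```text
10.825 [0.4507 0.2496 0.1154] -41.03 0.08538463444571837 0.0 [0.  0.2 0.9]
[(array([0.37667609, 0.16566388]), np.float32(-131.03688), np.float64(0.4192296082921042), np.float64(0.12105591202192922)), (array([0.45558687, 0.2562628 ]), np.float32(49.98278), np.float64(0.0602585297980458), np.float64(0.06819129298240217))]
```

>>> drive_tool --series '[{"tx":0,"ty":0,"tz":-0.5,"wx":0,"wy":0,"wz":0,"jaw":0},{"tx":0,"ty":0,"tz":-0.45,"wx":0,"wy":0,"wz":0,"jaw":0},{"tx":0,"ty":0,"tz":0,"wx":0,"wy":0,"wz":0,"jaw":0},{"tx":0,"ty":0,"tz":0,"wx":0,"wy":0,"wz":0,"jaw":1},{"tx":0,"ty":0,"tz":0,"wx":0,"wy":0,"wz":0,"jaw":1},{"tx":0,"ty":0,"tz":0,"wx":0,"wy":0,"wz":0,"jaw":1},{"tx":0,"ty":0,"tz":0,"wx":0,"wy":0,"wz":0,"jaw":1}]'

```text
time: 11.75
ee_pos: [0.4509, 0.2503, 0.0598]
ee_rot: [-0.0, 0.91, 0.414, 0.001]
ft_force: [-1.0, -1.4, 7.7]
opening: 0.0596
finger_force: 41.2
```

>>> drive_tool --series '[{"tx":0,"ty":0,"tz":0.5,"wx":0,"wy":0,"wz":0,"jaw":1},{"tx":0,"ty":0,"tz":0.65,"wx":0,"wy":0,"wz":0,"jaw":1},{"tx":0.3,"ty":-0.3,"tz":0,"wx":0,"wy":0,"wz":1,"jaw":1},{"tx":0.3,"ty":-0.3,"tz":0,"wx":0,"wy":0,"wz":1,"jaw":1},{"tx":0.3,"ty":-0.3,"tz":0,"wx":0,"wy":0,"wz":1,"jaw":1},{"tx":0.3,"ty":-0.3,"tz":0,"wx":0,"wy":0,"wz":1,"jaw":1},{"tx":0.3,"ty":-0.3,"tz":0,"wx":0,"wy":0,"wz":1,"jaw":1},{"tx":0.3,"ty":-0.2,"tz":0,"wx":0,"wy":0,"wz":1,"jaw":1},{"tx":0.23,"ty":-0.16,"tz":0,"wx":0,"wy":0,"wz":1,"jaw":1},{"tx":0,"ty":0,"tz":0,"wx":0,"wy":0,"wz":0.77,"jaw":1},{"tx":0,"ty":0,"tz":0,"wx":0,"wy":0,"wz":0,"jaw":1},{"tx":0,"ty":0,"tz":0,"wx":0,"wy":0,"wz":0,"jaw":1}]'

```text
time: 13.25
ee_pos: [0.5721, 0.1385, 0.1278]
ee_rot: [0.0, 0.686, 0.727, 0.0]
ft_force: [0.9, 0.2, -1.1]
opening: 0.0595
finger_force: 45.5
```

```bash
python3 - <<'E'
from heel import *
st(); im,m=grab('wrist'); np.savez('pics/w6.npz',im=im,**m)
cv2.imwrite('pics/w6.png',cv2.resize(im[:,:,::-1],(800,600)))
E
```

```text
13.25 [0.5721 0.1385 0.1278] 3.34 0.059528120670826475 45.47837842550052 [ 0.9  0.2 -1.1]
```

View pics/w6.png

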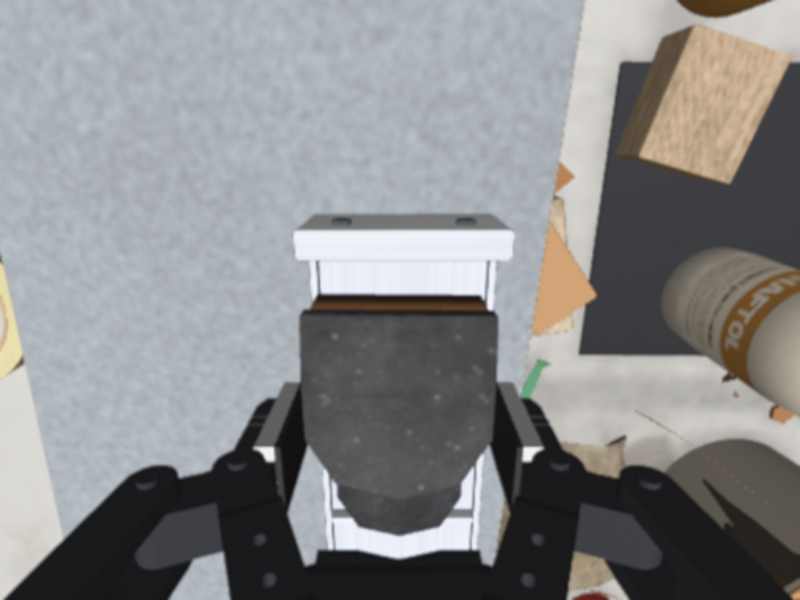

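Heel B is held square above the left bay: breast at row 311, its bottom edge at row 297, and the cheek top's strip from row 231 to row 260, columns 295 to 513.

```bash
python3 - <<'E'
from heel import *
np.set_printoptions(precision=4,suppress=True)
d=dict(np.load('pics/w6.npz')); q=lambda *p:np.array(p)/1.5625
print('breast top',ray(d,q((302,311),(497,311)),.142),'\nbottom',ray(d,q((314,297),(486,297)),.118))
P=ray(d,q((295,231),(513,231),(297,260),(512,260)),.094); print('cheek',P,P.mean(0))
E
```

```text
breast top [[0.5414 0.1747 0.142 ]
 [0.5977 0.178  0.142 ]] 
bottom [[0.5409 0.171  0.118 ]
 [0.5992 0.1744 0.118 ]]
cheek [[0.5297 0.1885 0.094 ]
 [0.6114 0.1932 0.094 ]
 [0.5304 0.1773 0.094 ]
 [0.6126 0.1821 0.094 ]] [0.571  0.1853 0.094 ]
```

>>> drive_tool --series '[{"tx":0,"ty":-0.02,"tz":-0.4,"wx":0,"wy":0,"wz":0,"jaw":1},{"tx":0,"ty":0,"tz":-0.4,"wx":0,"wy":0,"wz":0,"jaw":1},{"tx":0,"ty":0,"tz":-0.2,"wx":0,"wy":0,"wz":0,"jaw":1},{"tx":0,"ty":0,"tz":-0.03,"wx":0,"wy":0,"wz":0,"jaw":1},{"tx":0,"ty":0,"tz":0,"wx":0,"wy":0,"wz":0,"jaw":1}]'

```text
time: 13.92
ee_pos: [0.5721, 0.1374, 0.0658]
ee_rot: [0.0, 0.686, 0.728, 0.0]
ft_force: [0.6, -0.1, -0.2]
opening: 0.0595
finger_force: 46.0
```

>>> drive_tool --series '[{"tx":0,"ty":0,"tz":0,"wx":0,"wy":0,"wz":0,"jaw":0},{"tx":0,"ty":0,"tz":0,"wx":0,"wy":0,"wz":0,"jaw":0},{"tx":0,"ty":0,"tz":0.3,"wx":0,"wy":0,"wz":0,"jaw":0},{"tx":0,"ty":0,"tz":0.9,"wx":0,"wy":0,"wz":0,"jaw":0},{"tx":0,"ty":-0.4,"tz":0.9,"wx":0,"wy":0,"wz":0,"jaw":0},{"tx":0,"ty":-0.6,"tz":0.9,"wx":0,"wy":0,"wz":0,"jaw":0},{"tx":0,"ty":-0.4,"tz":0.6,"wx":0,"wy":0,"wz":0,"jaw":0},{"tx":0,"ty":0,"tz":0,"wx":0,"wy":0,"wz":0,"jaw":0},{"tx":0,"ty":0,"tz":0,"wx":0,"wy":0,"wz":0,"jaw":0}]'

```text
time: 15.05
ee_pos: [0.5716, 0.0549, 0.2797]
ee_rot: [-0.0, 0.686, 0.728, 0.0]
ft_force: [0.3, 0.4, -0.6]
opening: 0.085
finger_force: 0.0
```

```bash
python3 - <<'E'
from heel import *
st(); im,m=grab('wrist'); np.savez('pics/w7.npz',im=im,**m)
print([h[:4] for h in heels(im,m,(.35,.65,-.05,.36),.08)])
cv2.imwrite('pics/w7.png',cv2.resize(im[:,:,::-1],(800,600)))
E
```

```text
15.05 [0.5716 0.0549 0.2797] 3.45 0.08501650263396307 0.0 [ 0.3  0.4 -0.6]
[(array([0.57593552, 0.06482259]), np.float32(93.43273), np.float64(0.05689092779438942), np.float64(0.0630987710440185)), (array([0.57153452, 0.14028635]), np.float32(93.43424), np.float64(0.05808607487214923), np.float64(0.049809094008018556))]
```

View pics/w7.png

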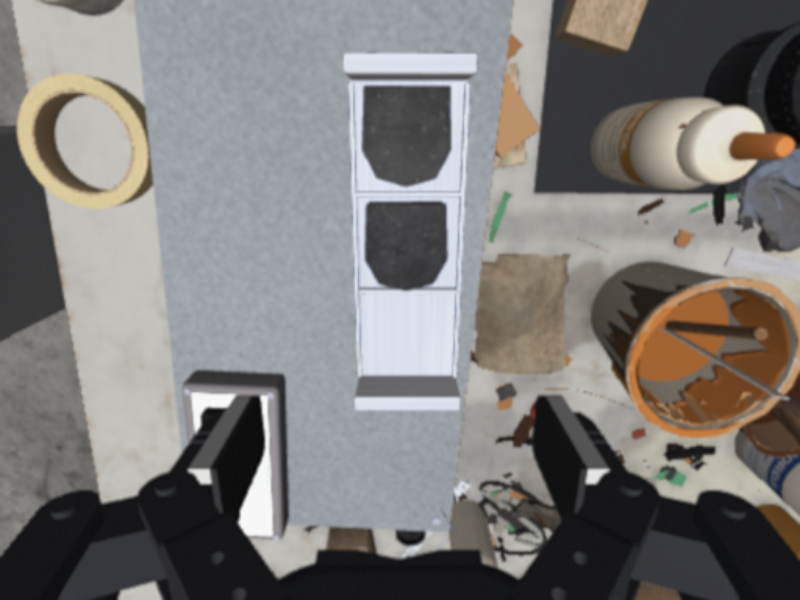

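Both heels lie square in the left and middle bays at (406,135) and (407,245). The cheek tops, at rows 55-77 and 398-410, are both fully visible, so I can refine the tray pose.

```bash
python3 - <<'E'
from heel import *
np.set_printoptions(precision=4,suppress=True)
e=dict(np.load('pics/w7.npz')); g=cv2.cvtColor(e['im'],cv2.COLOR_RGB2GRAY)
C=[]
for (x0,x1,y0,y1) in [(212,310,28,51),(222,300,252,270)]:
    sub=(g[y0:y1,x0:x1]>185).astype(np.uint8)
    n,l,s,c=cv2.connectedComponentsWithStats(sub); i=1+s[1:,4].argmax()
    ys,xs=np.where(l==i); bx=cv2.boxPoints(cv2.minAreaRect(np.c_[xs+x0,ys+y0].astype(np.float32)))
    P=ray(e,bx,.094)[:,:2]; print(s[i],P.ravel()); C.append(P.mean(0))
C=np.array(C); dd=C[0]-C[1]; print(C,C.mean(0),np.linalg.norm(dd),np.degrees(np.arctan2(-dd[0],dd[1])))
E
```

```text
[   8    6   85   13 1063] [0.5294 0.1775 0.5292 0.1881 0.6107 0.193  0.6119 0.1825]
[  5   2  67   9 599] [ 0.5433 -0.0544  0.6245 -0.0495  0.6257 -0.0608  0.5437 -0.0657]
[[ 0.5703  0.1853]
 [ 0.5843 -0.0576]] [0.5773 0.0638] 0.24327950032907716 3.3008359631491953
```

>>> drive_tool --series '[{"tx":-0.1,"ty":0.5,"tz":-0.1,"wx":0,"wy":0,"wz":1,"jaw":0},{"tx":-0.1,"ty":0.5,"tz":-0.1,"wx":0,"wy":0,"wz":1,"jaw":0},{"tx":-0.1,"ty":0.5,"tz":-0.1,"wx":0,"wy":0,"wz":1,"jaw":0},{"tx":-0.1,"ty":0.5,"tz":0,"wx":0,"wy":0,"wz":1,"jaw":0},{"tx":-0.1,"ty":0.5,"tz":0,"wx":0,"wy":0,"wz":1,"jaw":0},{"tx":-0.1,"ty":0.5,"tz":0,"wx":0,"wy":0,"wz":1,"jaw":0},{"tx":-0.1,"ty":0.5,"tz":0,"wx":0,"wy":0,"wz":1,"jaw":0},{"tx":-0.1,"ty":0.5,"tz":0,"wx":0,"wy":0,"wz":1,"jaw":0},{"tx":-0.1,"ty":0.5,"tz":0,"wx":0,"wy":0,"wz":1,"jaw":0},{"tx":-0.1,"ty":0.5,"tz":0,"wx":0,"wy":0,"wz":1,"jaw":0},{"tx":-0.1,"ty":0.3,"tz":0,"wx":0,"wy":0,"wz":1,"jaw":0},{"tx":0,"ty":0,"tz":0,"wx":0,"wy":0,"wz":1,"jaw":0}]'

```text
time: 16.6
ee_pos: [0.5039, 0.3757, 0.2608]
ee_rot: [-0.001, 0.15, 0.989, 0.0]
ft_force: [0.6, -1.2, 0.0]
opening: 0.0852
finger_force: 0.0
```

>>> drive_tool --series '[{"tx":0,"ty":0,"tz":0,"wx":0,"wy":0,"wz":1,"jaw":0},{"tx":0,"ty":0,"tz":0,"wx":0,"wy":0,"wz":1,"jaw":0},{"tx":0,"ty":0,"tz":0,"wx":0,"wy":0,"wz":1,"jaw":0},{"tx":0,"ty":0,"tz":0,"wx":0,"wy":0,"wz":0,"jaw":0},{"tx":0,"ty":0,"tz":0,"wx":0,"wy":0,"wz":0,"jaw":0}]'

```text
time: 17.23
ee_pos: [0.5056, 0.373, 0.2612]
ee_rot: [-0.0, 0.006, 1.0, -0.0]
ft_force: [-0.0, -0.6, -0.1]
opening: 0.0854
finger_force: 0.0
```

```bash
python3 - <<'E'
from heel import *
st(); im,m=grab('wrist'); np.savez('pics/w8.npz',im=im,**m)
cv2.imwrite('pics/w8.png',cv2.resize(im[:,:,::-1],(800,600)))
E
```

```text
17.225 [0.5056 0.373  0.2612] 89.34 0.08537166286415979 0.0 [-0.  -0.6 -0.1]
```

View pics/w8.png

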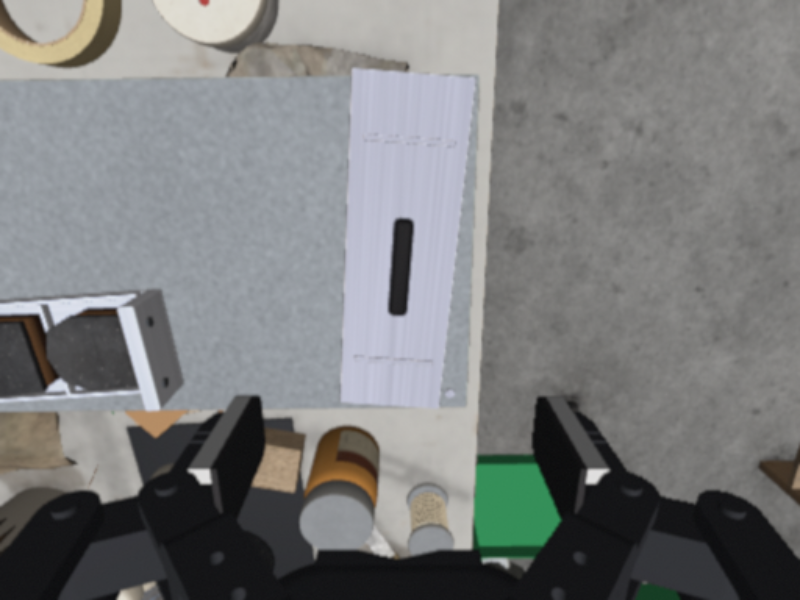

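The cover's plate corners are at about (352,70), (477,76), (441,406) and (341,403), and its bar handle runs from (402,219) to (398,315).

```bash
python3 - <<'E'
from heel import *
np.set_printoptions(precision=4,suppress=True)
e=dict(np.load('pics/w8.npz')); im=e['im'].astype(int); g=im.mean(2)
# plate: bluish & light
b=im[...,2]-im[...,0]; print(im[100,240],im[100,180],im[100,310],im[30,310])
mk=((b>8)&(g>175)).astype(np.uint8); mk[:, :205]=0; mk[265:]=0
n,l,s,c=cv2.connectedComponentsWithStats(mk); i=1+s[1:,4].argmax(); print(s[i])
pts=np.argwhere(l==i)[:,::-1]
P=(ray(e,pts,.055)[:,:2]*1e4).astype(np.float32); rc=cv2.minAreaRect(P); print('plate',np.array(rc[0])/1e4,np.array(rc[1])/1e4,rc[2])
q=np.array([(352,70),(477,76),(441,406),(341,403)])/1.5625
Q=ray(e,q,.055)[:,:2]; print('corners',Q,Q.mean(0))
mk=(g<70).astype(np.uint8); mk[:,:240]=0;mk[:,275:]=0;mk[:130]=0;mk[210:]=0
pts=np.argwhere(mk>0)[:,::-1]
rc=cv2.minAreaRect((ray(e,pts,.089)[:,:2]*1e4).astype(np.float32)); print('handle',np.array(rc[0])/1e4,np.array(rc[1])/1e4,rc[2])
E
```

```text
[187 188 206] [156 162 168] [191 189 184] [190 188 183]
[  218    44    86   217 14247]
plate [0.506  0.3758] [0.084  0.2555] 85.21659088134766
corners [[0.377  0.345 ]
 [0.3816 0.4286]
 [0.6344 0.409 ]
 [0.6305 0.3247]] [0.5059 0.3768]
handle [0.5043 0.3756] [0.012  0.0667] 85.35858154296875
```

>>> drive_tool --series '[{"tx":0,"ty":0.05,"tz":-0.6,"wx":0,"wy":0,"wz":-0.71,"jaw":0},{"tx":0,"ty":0,"tz":-0.8,"wx":0,"wy":0,"wz":0,"jaw":0},{"tx":0,"ty":0,"tz":-0.8,"wx":0,"wy":0,"wz":0,"jaw":0},{"tx":0,"ty":0,"tz":0,"wx":0,"wy":0,"wz":0,"jaw":0},{"tx":0,"ty":0,"tz":0,"wx":0,"wy":0,"wz":0,"jaw":0},{"tx":0,"ty":0,"tz":0,"wx":0,"wy":0,"wz":0,"jaw":0}]'

```text
time: 18.02
ee_pos: [0.5069, 0.3763, 0.1317]
ee_rot: [0.001, 0.041, 0.999, 0.001]
ft_force: [0.2, -0.7, 0.4]
opening: 0.0857
finger_force: 0.0
```

```bash
python3 - <<'E'
from heel import *
s=st(); print(s['joint_positions'].round(2))
E
```

```text
18.025 [0.5069 0.3763 0.1317] 85.29 0.08571769480191538 0.0 [ 0.2 -0.7  0.4]
[-0.3   0.52 -0.59  1.77  0.35  0.95  0.46]
```

>>> drive_tool --series '[{"tx":-0.02,"ty":0,"tz":-0.5,"wx":0,"wy":0,"wz":0,"jaw":0},{"tx":0,"ty":0,"tz":-0.5,"wx":0,"wy":0,"wz":0,"jaw":0},{"tx":0,"ty":0,"tz":-0.1,"wx":0,"wy":0,"wz":0,"jaw":0},{"tx":0,"ty":0,"tz":0,"wx":0,"wy":0,"wz":0,"jaw":0.5},{"tx":0,"ty":0,"tz":0,"wx":0,"wy":0,"wz":0,"jaw":1},{"tx":0,"ty":0,"tz":0,"wx":0,"wy":0,"wz":0,"jaw":1},{"tx":0,"ty":0,"tz":0,"wx":0,"wy":0,"wz":0,"jaw":1},{"tx":0,"ty":0,"tz":0,"wx":0,"wy":0,"wz":0,"jaw":1}]' --grip_force 80

```text
time: 19.02
ee_pos: [0.5051, 0.3756, 0.0641]
ee_rot: [0.0, 0.041, 0.999, 0.0]
ft_force: [-1.3, -2.1, 7.9]
opening: 0.0124
finger_force: 78.6
```

```bash
python3 - <<'E'
from heel import *
m=dict(np.load('pics/scene0.npz')); w=dict(np.load('pics/w7.npz'))
print('bottle base',ray(m,np.array([(290,312)])/1.5625,0.01),'jar base',ray(m,np.array([(233,375)])/1.5625,0.01))
print('bottle shoulder',ray(w,np.array([(715,140)])/1.5625,.13),'left edge',ray(w,np.array([(598,140)])/1.5625,.02))
E
```

```text
bottle base [[0.75294131 0.1509239  0.01      ]] jar base [[0.71555922 0.32835489 0.01      ]]
bottle shoulder [[0.75105426 0.15025254 0.13      ]] left edge [[0.72669095 0.14854772 0.02      ]]
```

>>> drive_tool --series '[{"tx":0,"ty":0,"tz":0.2,"wx":0,"wy":0,"wz":0,"jaw":1},{"tx":0,"ty":0,"tz":0.5,"wx":0,"wy":0,"wz":0,"jaw":1},{"tx":0,"ty":0,"tz":0.6,"wx":0,"wy":0,"wz":0,"jaw":1},{"tx":0,"ty":0,"tz":0.5,"wx":0,"wy":0,"wz":0,"jaw":1},{"tx":0,"ty":0,"tz":0,"wx":0,"wy":0,"wz":0,"jaw":1}]'

```text
time: 19.65
ee_pos: [0.5056, 0.3763, 0.1741]
ee_rot: [0.002, 0.041, 0.999, 0.001]
ft_force: [-0.9, 0.3, -3.5]
opening: 0.0124
finger_force: 78.5
```

>>> drive_tool --series '[{"tx":0,"ty":-0.3,"tz":0,"wx":0,"wy":0,"wz":-1,"jaw":1},{"tx":0,"ty":-0.35,"tz":0,"wx":0,"wy":0,"wz":-1,"jaw":1},{"tx":0,"ty":-0.35,"tz":0,"wx":0,"wy":0,"wz":-1,"jaw":1},{"tx":0,"ty":-0.35,"tz":0,"wx":0,"wy":0,"wz":-1,"jaw":1},{"tx":0,"ty":-0.35,"tz":0,"wx":0,"wy":0,"wz":-1,"jaw":1},{"tx":0.1,"ty":-0.35,"tz":0,"wx":0,"wy":0,"wz":-1,"jaw":1},{"tx":0.1,"ty":-0.35,"tz":0,"wx":0,"wy":0,"wz":-1,"jaw":1},{"tx":0.15,"ty":-0.35,"tz":0,"wx":0,"wy":0,"wz":-1,"jaw":1},{"tx":0.15,"ty":-0.35,"tz":0,"wx":0,"wy":0,"wz":-1,"jaw":1},{"tx":0.15,"ty":-0.35,"tz":0,"wx":0,"wy":0,"wz":-1,"jaw":1},{"tx":0.15,"ty":-0.35,"tz":0,"wx":0,"wy":0,"wz":-1,"jaw":1},{"tx":0.15,"ty":-0.35,"tz":0,"wx":0,"wy":0,"wz":-1,"jaw":1}]'

```text
time: 21.15
ee_pos: [0.5614, 0.1255, 0.1704]
ee_rot: [-0.0, 0.599, 0.801, -0.001]
ft_force: [0.0, 0.2, -3.8]
opening: 0.0119
finger_force: 78.5
```

>>> drive_tool --series '[{"tx":0.15,"ty":-0.35,"tz":0,"wx":0,"wy":0,"wz":-1,"jaw":1},{"tx":0.1,"ty":-0.35,"tz":0,"wx":0,"wy":0,"wz":-1,"jaw":1},{"tx":0,"ty":-0.36,"tz":0,"wx":0,"wy":0,"wz":-0.29,"jaw":1},{"tx":0,"ty":0,"tz":0,"wx":0,"wy":0,"wz":0,"jaw":1},{"tx":0,"ty":0,"tz":0,"wx":0,"wy":0,"wz":0,"jaw":1},{"tx":0,"ty":0,"tz":0,"wx":0,"wy":0,"wz":0,"jaw":1}]'

```text
time: 21.9
ee_pos: [0.5766, 0.0635, 0.1713]
ee_rot: [-0.0, 0.685, 0.729, 0.0]
ft_force: [-0.1, -0.4, -2.7]
opening: 0.0127
finger_force: 78.5
```

```bash
python3 - <<'E'
from heel import *
st()
out=[]
for n in ['wrist','scene']:
    im,m=grab(n); np.savez('pics/%s9.npz'%n,im=im,**m); out.append(im)
a=cv2.resize(out[0],(560,420)); b=cv2.resize(out[1][110:260,190:330],None,fx=2.8,fy=2.8)
c=np.zeros((420,800,3),np.uint8); c[:,:560]=a; bb=b[:420,:240]; 
cv2.imwrite('pics/w9.png',cv2.resize(out[0],(800,600))[:,:,::-1])
E
```

```text
21.9 [0.5766 0.0635 0.1713] 3.53 0.012678744795429242 78.48445057868958 [-0.1 -0.4 -2.7]
```

View pics/w9.png

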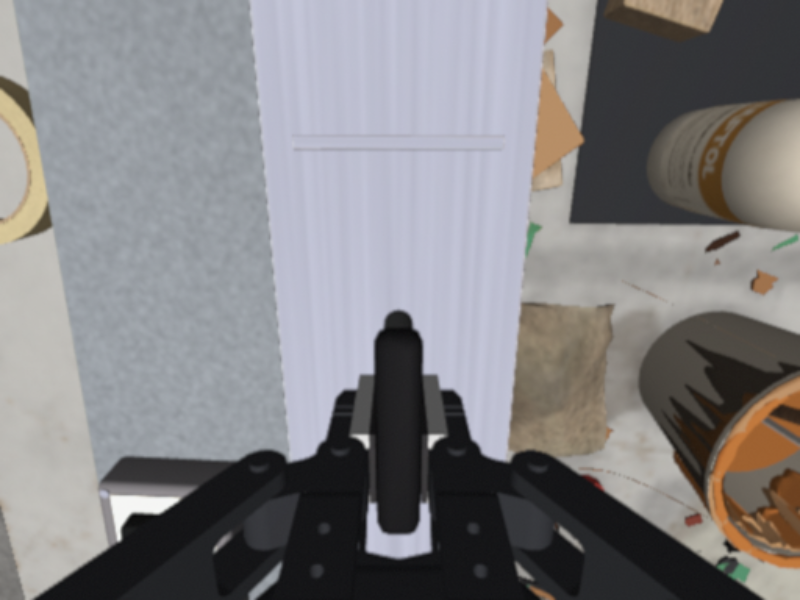

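The cover is held over the tray, with handle centre line at column 398, bar from row 325 to row 533, and plate side edges from (250,0) to (290,460) and (547,0) to (510,455). The embossed line at row 142 serves as a reference along the plate.

```bash
python3 - <<'E'
from heel import *
np.set_printoptions(precision=4,suppress=True)
q=lambda *p:np.array(p)/1.5625
a=dict(np.load('pics/w8.npz')); c=np.array([.506,.3758]); th=np.radians(-4.75)
u=np.array([np.cos(th),np.sin(th)]); v=np.array([-u[1],u[0]])
def loc(P): return np.c_[(P[:,:2]-c)@u,(P[:,:2]-c)@v]
print('w8 lines near/far',loc(ray(a,q((364,138),(455,143),(355,357),(433,361)),.055)))
d=dict(np.load('pics/wrist9.npz')); z=.1622
im=d['im'].astype(int); b=(im[...,2]-im[...,0]>10)&(im.mean(2)>160)
L=[];Rr=[]
for r_ in range(10,255,5):
    xs=np.where(b[r_,140:360])[0]+140
    L.append((xs.min()-.5,r_)); Rr.append((xs.max()+.5,r_))
for e in (L,Rr):
    P=ray(d,np.array(e),z)[:,:2]; vx,vy,x0,y0=cv2.fitLine(P.astype(np.float32),cv2.DIST_HUBER,0,1e-4,1e-4).ravel()
    print('edge yaw',np.degrees(np.arctan2(-vx,vy)) if vy>0 else np.degrees(np.arctan2(vx,-vy)),'x at y=.0638',x0+vx/vy*(.0638-y0))
print('line',ray(d,q((293,142),(504,142)),z))
print('bar top ends',ray(d,q((398,327),(398,533)),.1962))
E
```

```text
w8 lines near/far [[-0.0837 -0.0313]
 [-0.0849  0.0323]
 [ 0.0848 -0.0306]
 [ 0.0839  0.033 ]]
edge yaw -9.408884 x at y=.0638 0.51097625
edge yaw 3.4726431 x at y=.0638 0.6167916
line [[0.5388 0.1455 0.1622]
 [0.6029 0.1495 0.1622]]
bar top ends [[0.5736 0.1007 0.1962]
 [0.5779 0.0306 0.1962]]
```

>>> drive_tool --series '[{"tx":0.02,"ty":0,"tz":-0.4,"wx":0,"wy":0,"wz":-0.02,"jaw":1},{"tx":0,"ty":0,"tz":-0.4,"wx":0,"wy":0,"wz":0,"jaw":1},{"tx":0,"ty":0,"tz":-0.15,"wx":0,"wy":0,"wz":0,"jaw":1},{"tx":0,"ty":0,"tz":0,"wx":0,"wy":0,"wz":0,"jaw":1},{"tx":0,"ty":0,"tz":0,"wx":0,"wy":0,"wz":0,"jaw":1},{"tx":0,"ty":0,"tz":0,"wx":0,"wy":0,"wz":0,"jaw":1}]'

```text
time: 22.75
ee_pos: [0.5785, 0.0629, 0.1152]
ee_rot: [0.0, 0.686, 0.727, 0.0]
ft_force: [-0.0, -0.2, -3.7]
opening: 0.0128
finger_force: 78.4
```

```bash
python3 - <<'E'
from heel import *
st()
out=[]
for n in ['side','scene','wrist']:
    im,m=grab(n); np.savez('pics/%s10.npz'%n,im=im,**m)
    P=np.array([[.577+dx,.0638+dy,z] for dx in(-.05,.05) for dy in(-.14,.14) for z in (.05,.11)])
    p=proj(m,P); x0,y0=np.maximum(p.min(0)-5,0).astype(int); x1,y1=(p.max(0)+5).astype(int); print(n,x0,y0,x1,y1)
    if n!='wrist': out.append(cv2.resize(im[y0:y1,x0:x1],(400,int(400*(y1-y0)/(x1-x0))),interpolation=cv2.INTER_CUBIC))
h=max(o.shape[0] for o in out); c=np.zeros((h,800,3),np.uint8)
for i,o in enumerate(out): c[:o.shape[0],400*i:400*i+400]=o
cv2.imwrite('pics/w10.png',c[:600,:,::-1])
E
```

```text
22.75 [0.5785 0.0629 0.1152] 3.32 0.012809112835260556 78.41151237487793 [-0.  -0.2 -3.7]
side 193 155 292 228
scene 199 144 297 233
wrist 143 0 401 433
```

View pics/w10.png

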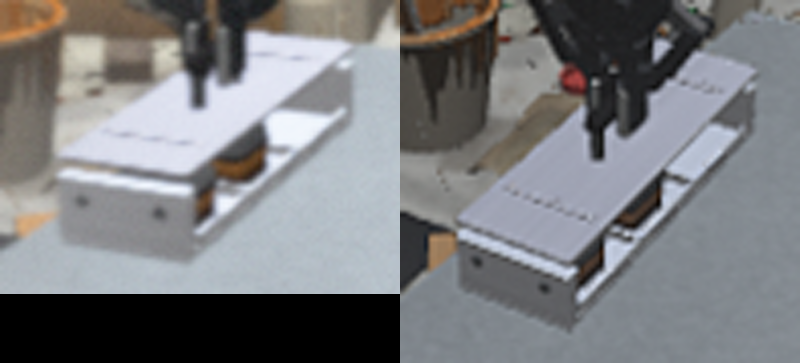

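>>> drive_tool --series '[{"tx":-0.015,"ty":0.015,"tz":-0.05,"wx":0,"wy":0,"wz":0,"jaw":1},{"tx":0,"ty":0,"tz":-0.05,"wx":0,"wy":0,"wz":0,"jaw":1},{"tx":0,"ty":0,"tz":0,"wx":0,"wy":0,"wz":0,"jaw":1},{"tx":0,"ty":0,"tz":0,"wx":0,"wy":0,"wz":0,"jaw":1}]'

```text
time: 23.4
ee_pos: [0.577, 0.0637, 0.1082]
ee_rot: [-0.0, 0.686, 0.727, -0.0]
ft_force: [-1.2, -0.2, -3.5]
opening: 0.0126
finger_force: 78.6
```

>>> drive_tool --series '[{"tx":0,"ty":0,"tz":-0.015,"wx":0,"wy":0,"wz":0,"jaw":1},{"tx":0,"ty":0,"tz":0,"wx":0,"wy":0,"wz":0,"jaw":1}]'

```text
time: 23.65
ee_pos: [0.5771, 0.0637, 0.1081]
ee_rot: [0.0, 0.686, 0.727, 0.0]
ft_force: [-6.0, -0.8, 9.5]
opening: 0.0126
finger_force: 80.3
```

>>> drive_tool --series '[{"tx":0,"ty":0,"tz":0,"wx":0,"wy":0,"wz":0,"jaw":0.7},{"tx":0,"ty":0,"tz":0,"wx":0,"wy":0,"wz":0,"jaw":0.5},{"tx":0,"ty":0,"tz":0,"wx":0,"wy":0,"wz":0,"jaw":0.5},{"tx":0,"ty":0,"tz":0.3,"wx":0,"wy":0,"wz":0,"jaw":0.5},{"tx":0,"ty":0,"tz":0.9,"wx":0,"wy":0,"wz":0,"jaw":0.5},{"tx":0,"ty":0,"tz":1,"wx":0,"wy":0,"wz":0,"jaw":0.5},{"tx":0,"ty":-0.1,"tz":1,"wx":0,"wy":0,"wz":0,"jaw":0.5},{"tx":0,"ty":0,"tz":0,"wx":0,"wy":0,"wz":0,"jaw":0},{"tx":0,"ty":0,"tz":0,"wx":0,"wy":0,"wz":0,"jaw":0}]'

```text
time: 24.78
ee_pos: [0.5769, 0.0578, 0.3004]
ee_rot: [0.0, 0.686, 0.727, 0.0]
ft_force: [-1.1, -0.0, -0.7]
opening: 0.077
finger_force: 0.0
```

```bash
python3 - <<'E'
from heel import *
st(); im,m=grab('wrist'); np.savez('pics/w11.npz',im=im,**m)
np.set_printoptions(precision=4,suppress=True)
a=im.astype(int); mk=((a[...,2]-a[...,0]>14)&(a.mean(2)>178)).astype(np.uint8); mk[:,:190]=0; mk[:,330:]=0
n,l,s,c=cv2.connectedComponentsWithStats(mk); i=1+s[1:,4].argmax(); print(s[i])
pts=np.argwhere(l==i)[:,::-1]
rc=cv2.minAreaRect((ray(m,pts,.099)[:,:2]*1e4).astype(np.float32)); print(np.array(rc[0])/1e4,np.array(rc[1])/1e4,rc[2])
print('expected outline px',proj(m,[[.5773-.0600*y/1+x,.0638+y+.06*x,.099] for x in(-.042,.042) for y in(-.128,.128)]))
sc,ms=grab('scene'); cv2.imwrite('pics/w11.png',np.hstack([cv2.resize(im[:,130:400],(421,600)),cv2.resize(sc[140:240,195:300],(379,361))[:600] if 0 else np.vstack([cv2.resize(sc[140:240,195:300],(379,361),interpolation=cv2.INTER_CUBIC),np.zeros((239,379,3),np.uint8)])])[:,:,::-1])
E
```

```text
24.775 [0.5769 0.0578 0.3004] 3.32 0.07701194499117452 0.0 [-1.1 -0.  -0.7]
[  215    40    80   218 14422]
[0.5761 0.0634] [0.0818 0.2534] 3.276923894882202
expected outline px [[223.4925 257.8767]
 [214.5084  38.0379]
 [288.3584 257.7212]
 [296.869   37.8381]]
```

View pics/w11.png

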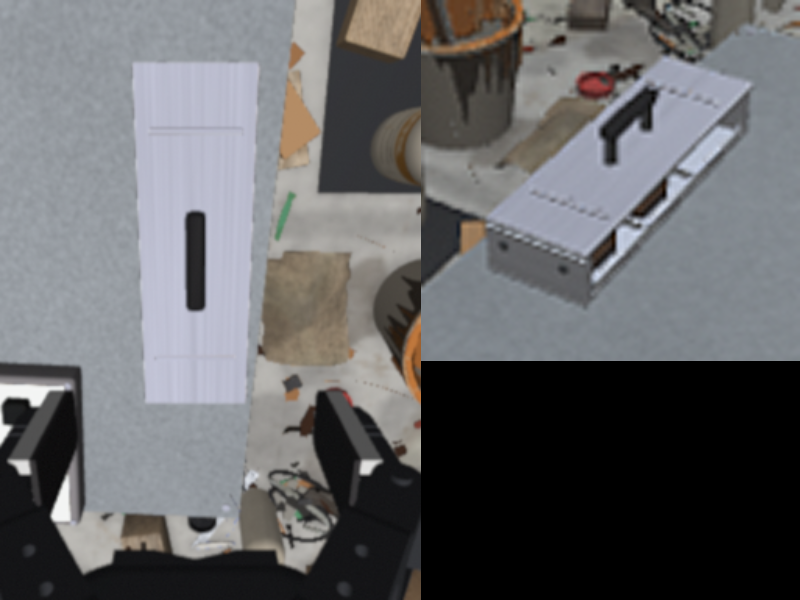

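The cover lies square on the cheeks: measured centre (0.576, 0.063) and yaw 3.3° match the tray within about 1 mm, and the scene crop shows its edges flush. Next is the long key.

>>> drive_tool --series '[{"tx":-0.6,"ty":-0.8,"tz":-0.1,"wx":0,"wy":0,"wz":-0.58,"jaw":1},{"tx":-0.6,"ty":-0.8,"tz":-0.2,"wx":0,"wy":0,"wz":0,"jaw":1},{"tx":-0.6,"ty":-0.8,"tz":-0.2,"wx":0,"wy":0,"wz":0,"jaw":1},{"tx":-0.63,"ty":-0.84,"tz":-0.2,"wx":0,"wy":0,"wz":0,"jaw":1},{"tx":0,"ty":0,"tz":-0.8,"wx":0,"wy":0,"wz":0,"jaw":1},{"tx":0,"ty":0,"tz":-0.8,"wx":0,"wy":0,"wz":0,"jaw":1},{"tx":0,"ty":0,"tz":-0.8,"wx":0,"wy":0,"wz":0,"jaw":1},{"tx":0,"ty":0,"tz":0,"wx":0,"wy":0,"wz":0,"jaw":1},{"tx":0,"ty":0,"tz":0,"wx":0,"wy":0,"wz":0,"jaw":1},{"tx":0,"ty":0,"tz":0,"wx":0,"wy":0,"wz":0,"jaw":1}]'

```text
time: 26.12
ee_pos: [0.4333, -0.1356, 0.1155]
ee_rot: [0.001, 0.707, 0.707, 0.001]
ft_force: [0.5, -0.4, 0.0]
opening: 0.0001
finger_force: 0.0
```

>>> drive_tool --series '[{"tx":-0.03,"ty":-0.01,"tz":-0.33,"wx":0,"wy":0,"wz":0,"jaw":1},{"tx":0,"ty":0,"tz":0,"wx":0,"wy":0,"wz":0,"jaw":1},{"tx":0,"ty":0,"tz":0,"wx":0,"wy":0,"wz":0,"jaw":1}]'

```text
time: 26.5
ee_pos: [0.431, -0.1361, 0.0951]
ee_rot: [0.0, 0.707, 0.707, 0.0]
ft_force: [0.7, 0.2, 0.7]
opening: 0.0
finger_force: 0.0
```

>>> drive_tool --series '[{"tx":0,"ty":0,"tz":-0.03,"wx":0,"wy":0,"wz":0,"jaw":1},{"tx":0,"ty":0,"tz":0,"wx":0,"wy":0,"wz":0,"jaw":1}]'

```text
time: 26.75
ee_pos: [0.4311, -0.1361, 0.0928]
ee_rot: [0.001, 0.707, 0.707, 0.0]
ft_force: [2.2, -0.4, 3.7]
opening: -0.0
finger_force: 2.0
```

>>> drive_tool --series '[{"tx":0,"ty":0,"tz":-0.03,"wx":0,"wy":0,"wz":0,"jaw":1},{"tx":0,"ty":0,"tz":0,"wx":0,"wy":0,"wz":0,"jaw":1}]'

```text
time: 27.0
ee_pos: [0.4305, -0.136, 0.0904]
ee_rot: [-0.0, 0.707, 0.707, 0.0]
ft_force: [1.3, -0.3, 2.7]
opening: 0.0003
finger_force: 1.1
```

Same response as the square key. One millimetre more, then up and across to the round key.

>>> drive_tool --series '[{"tx":0,"ty":0,"tz":-0.016,"wx":0,"wy":0,"wz":0,"jaw":1},{"tx":0,"ty":0,"tz":0,"wx":0,"wy":0,"wz":0,"jaw":1}]'

```text
time: 27.25
ee_pos: [0.4302, -0.1359, 0.0893]
ee_rot: [-0.0, 0.707, 0.707, -0.0]
ft_force: [0.0, -0.4, 1.0]
opening: 0.0
finger_force: 0.5
```

>>> drive_tool --series '[{"tx":0,"ty":0,"tz":0.4,"wx":0,"wy":0,"wz":0,"jaw":1},{"tx":0,"ty":-0.4,"tz":0.1,"wx":0,"wy":0,"wz":0,"jaw":1},{"tx":0,"ty":-0.44,"tz":0,"wx":0,"wy":0,"wz":0,"jaw":1},{"tx":0,"ty":0,"tz":-0.2,"wx":0,"wy":0,"wz":0,"jaw":1},{"tx":0,"ty":0,"tz":0,"wx":0,"wy":0,"wz":0,"jaw":1},{"tx":0,"ty":0,"tz":0,"wx":0,"wy":0,"wz":0,"jaw":1}]'

```text
time: 28.0
ee_pos: [0.4303, -0.1856, 0.1073]
ee_rot: [-0.0, 0.707, 0.707, -0.0]
ft_force: [0.1, 0.3, 0.1]
opening: 0.0001
finger_force: 0.0
```

>>> drive_tool --series '[{"tx":0,"ty":-0.01,"tz":-0.2,"wx":0,"wy":0,"wz":0,"jaw":1},{"tx":0,"ty":0,"tz":0,"wx":0,"wy":0,"wz":0,"jaw":1},{"tx":0,"ty":0,"tz":0,"wx":0,"wy":0,"wz":0,"jaw":1}]'

```text
time: 28.38
ee_pos: [0.4304, -0.1868, 0.0953]
ee_rot: [-0.0, 0.707, 0.707, -0.0]
ft_force: [0.5, 0.5, 0.7]
opening: 0.0002
finger_force: 0.0
```

>>> drive_tool --series '[{"tx":0,"ty":0,"tz":-0.035,"wx":0,"wy":0,"wz":0,"jaw":1},{"tx":0,"ty":0,"tz":0,"wx":0,"wy":0,"wz":0,"jaw":1}]'

```text
time: 28.62
ee_pos: [0.4307, -0.187, 0.0935]
ee_rot: [0.0, 0.707, 0.707, 0.0]
ft_force: [-0.1, -1.0, 3.2]
opening: 0.0002
finger_force: 1.4
```

>>> drive_tool --series '[{"tx":0,"ty":0,"tz":-0.03,"wx":0,"wy":0,"wz":0,"jaw":1},{"tx":0,"ty":0,"tz":0,"wx":0,"wy":0,"wz":0,"jaw":1}]'

```text
time: 28.88
ee_pos: [0.4306, -0.187, 0.0916]
ee_rot: [0.0, 0.707, 0.707, 0.0]
ft_force: [1.5, 0.4, 4.3]
opening: 0.0
finger_force: 1.9
```

>>> drive_tool --series '[{"tx":0,"ty":0,"tz":-0.03,"wx":0,"wy":0,"wz":0,"jaw":1},{"tx":0,"ty":0,"tz":0,"wx":0,"wy":0,"wz":0,"jaw":1}]'

```text
time: 29.12
ee_pos: [0.4304, -0.187, 0.0896]
ee_rot: [-0.0, 0.707, 0.707, -0.0]
ft_force: [1.2, 0.8, 1.8]
opening: -0.0001
finger_force: 0.6
```

>>> drive_tool --series '[{"tx":0,"ty":0,"tz":0.5,"wx":0,"wy":0,"wz":0,"jaw":1},{"tx":0,"ty":0,"tz":0.8,"wx":0,"wy":0,"wz":0,"jaw":1},{"tx":0,"ty":0,"tz":0.8,"wx":0,"wy":0,"wz":0,"jaw":1},{"tx":0,"ty":0,"tz":0,"wx":0,"wy":0,"wz":0,"jaw":1},{"tx":0,"ty":0,"tz":0,"wx":0,"wy":0,"wz":0,"jaw":1}]'

```text
time: 29.75
ee_pos: [0.43, -0.1869, 0.2153]
ee_rot: [-0.0, 0.707, 0.707, -0.0]
ft_force: [0.4, -0.6, 0.4]
opening: -0.0005
finger_force: 0.0
```

```bash
python3 - <<'E'
from heel import *
st(); print(r.job_done())
E
```

```text
29.75 [ 0.43   -0.1869  0.2153] -0.01 -0.00046704227308393847 0.0 [ 0.4 -0.6  0.4]
the job is handed in; nothing more can be done
None
```

I handed the job in after 29.75 s of robot time: square key clicked, both heels on the deck laid in the left and middle bays with breast edges left, cover set on the cheeks within about 1 mm of flush, then the long and round keys clicked; no verdict came back.

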